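Tighten the left-hand castle nut and lock it with its pin

ROBOT

A 7-joint arm with a two-finger parallel gripper is mounted at the origin on a cart in front of the work surface, level with it; the furniture and walls round the work are solid. World frame = base frame: x ahead of the robot, y to its left, z up, the work surface at z = 0. Lengths are in mm, angles in degrees, forces in N, time in s.
With the tool pointing down it reaches from about 400 to 925 mm from the base axis. Payload 4.1 kg.
Tool frame: the origin (TCP) lies midway between the tips of the shut fingers; the grasp point (between the pads) lies ctrl.tcp_to_grasp behind it (ctrl.tcp_to_grasp is the distance from the TCP to the grasp point, in mm); y points along the fingers, x is the direction in which the jaws open and shut, and the axes are right-handed (so a half turn about y gives the same grasp; the last joint's range is limited). The gripper opens to 85 mm and grips with 20 to 120 N. Pads are 22 mm wide; open, the fingers measure 114 mm over their backs; the gripper's body (76 mm by 85 mm) begins 54 mm behind the grasp point. The pads swing forward as they close: fully open they stand 13 mm farther back than shut.
Start: joints at [66.864, 22.827, 2.584, 88.041, -1.071, 69.15, -2.905], TCP at [195.103, -620.063, 231.347] pointing down, gripper open.
Joint ranges: [-161.44, 161.44], [-28.35, 127.94], [-78.24, 83.42], [0, 140.83], [-78.03, 258.03], [13.02, 114.36], [-168.23, 168.23]. Speed limits (degrees/s): [147.25, 147.25, 180, 180, 180, 180, 180].

INTERFACE

Orientations are given as [roll, pitch, yaw] about the fixed x, y, z axes, in that order (R = Rz(yaw) Ry(pitch) Rx(roll)).
In Python, from workcell import ctrl, snapshot, camera_model gives the robot as it stands.
- The arm moves only by the tool servo_tool, never from a script. Its argument "targets" is one flat list of numbers, 6 for each row, row after row: the shift along the world's x, y, z in m, then the turn, a rotation vector about the world's x, y, z in rad. In form: [dx, dy, dz, ax, ay, az, dx, dy, dz, ax, ay, az, ...]. A call has exactly 10 rows; each row shifts and turns the commanded pose from where the row before left it; what a row does not reach is not made up. A row lasts 1/10 s, in which the tool goes at most 50 mm and 8.59 degrees, less where a joint would pass 70% of its speed; a pose out of reach is approached as far as the arm can. A call is refused whole if a number of a shift passes 0.05 or a number of a turn 0.15, either way. A call with a gripper value outside its range is refused whole. "grip" is the closure, from -1 (fully open) to 1 (shut), set as the call begins (left out, the last holds). The fingers move at their own pace and stop on an object; "squeeze" is the grip in N (left out, the last holds). Time passes only in rows, so rows that do not move let the fingers close, or fill a call up. It gives the time, the measured TCP pose, the force and the opening at its end, in the units of the state.
- ctrl.observe(): the state, without advancing time (a new reading comes with each control period).
- snapshot(name): name is "scene" or "top" or "wrist"; returns the picture (384x512x3 uint8, blue, green, red); there is no depth.
- camera_model(name): a dict with "vertical_fov" (degrees; the focal length in pixels is half the picture's height over the tangent of half this angle, whatever the lens; pixels are square), "cx", "cy" (the principal point, pixels), "dist" ([k1, k2, p1, p2, k3] as OpenCV has them; the pictures are not rectified), "cam_to_world" (4x4, takes a point from camera to world coordinates); the wrist camera has in their place "mount" (4x4, takes a point from camera to tool coordinates, whose origin is the TCP and whose axes are the tool frame's). Camera axes: x right, y down, z forward; pixel columns grow to the right and rows downward; lengths in mm; the calibration is good to about 2 mm. A picture is of the moment at which its call begins: read the wrist's pose just before it. camera_model takes no time and is no camera call.
- ctrl.sign_off(): hands the job in, once; it reports no verdict.
The state is a dict: "time": time; "qpos": joint angles; "qvel": joint speeds; "joint_torque": joint torques, N m; "tcp_pos": TCP position; "ee_rot": TCP orientation; "contact_force": force on the tool from outside, world axes, zero at the start; "moment": the same for the moment, N m; "width": finger opening in mm.
Only numpy, scipy, OpenCV 4.12 (cv2) and the standard library are available. Lean on these libraries where they do the work, as an engineer would, in place of code of your own. Each camera call takes 0.05 s, during which the arm holds its last target.

TASK

Tighten the brass castle nut on the mixer head until it clamps the drive disc firmly; its thread is left-handed, so it tightens anticlockwise seen from above. Then turn it on a little further until one of its slots lines up with the sliding lock pin, and slide the pin (red handle) fully home through the slot into the stud. Do not overtighten the nut, do not force the pin against a tooth of the nut, and leave the amber bottle, the glass beaker and the yellow tube rack standing where they are.

Things in the scene. Friction and masses are not known exactly. Their poses are not given: they have to be found in the camera images.
- mixer_head: Grey mixer head bolted to the bench: base plate 120 x 235 x 14 mm, upright steel stud 21 mm across, top 82.5 mm above the bench. Origin: stud axis at bench height. y axis: from the stud along the blue pin guide, whose two lugs (26 mm wide, tops 80 mm above the bench) stand 65-75 and 145-155 mm from the stud axis. The pin slides along this y axis, 68.5 mm above the bench.
- drive_disc: Aluminium disc 92 mm across, 10 mm thick, on a stiff hidden spring washer round the stud; the nut comes down on it and clamps it. Origin: centre of its underside, about 30 mm above the bench. Its height differs by up to 1.6 mm between starts, so where the nut meets it must be felt. It does not turn.
- castle_nut: Brass castle nut, left-hand, 8 mm a turn: hexagon 46 mm across flats, 22 mm high, then six teeth 14 mm high, 45 mm across, with six slots 12 mm wide. Origin: axis, underside, 0.5 to 3.4 mm above the disc at first. Its x axis points through a slot and square through a flat; both repeat every 60 degrees. To be gripped on two flats from above; 1.2 to 5 rad are needed, so regrasp. Stays where left.
- nut_grip (a point): Point on the nut's axis 18 mm above its underside, half-way up. Axes as castle_nut. Torque to turn the nut: about 0.07 N m running free; after it meets the disc it grows by 0.15 to 0.3 N m per rad, the clamping force by 50 N per rad. Firm: over 8 N; 0.2 to 0.3 N m is a good feel. Then turn on to the next slot, at most 60 degrees. Overtight: over 150 N, 0.6 to 1 N m.
- lock_pin (a joint): Travel of the round-nosed steel lock pin (7 mm thick) towards the stud, m: 0 = drawn back (nose 62 mm from the stud axis), 0.058 = fully home in the stud's cross hole. A tooth of the nut stops it at about 0.035 to 0.045 if no slot faces it (a slot may be off by about 6 degrees). It slides at about 1.2 N and stays where it is left.
- pin_handle (a point): Centre of the lock pin's upright red handle: 12 x 12 mm across, 36 mm high, its top 109 mm above the bench. This point is 96 mm above the bench, 74 mm behind the pin's nose. Push it, or pinch it from above, and move it along the mixer head's -y axis.
- amber_bottle_mid (a point): Bystander: amber reagent bottle with a blue cap, 56 mm across, 105 mm high, standing loose; point on its axis 47 mm above the bench.
- glass_beaker_mid (a point): Bystander: small clear beaker, 57 mm across, 70 mm high, standing loose; point on its axis half-way up.
- yellow_rack_mid (a point): Bystander: yellow wire rack with two blue-capped tubes, 52 x 86 mm, 122 mm high, standing loose; point on its axis half-way up.
Things that resemble listed ones, but are neither listed nor needed, are in the scene too. There is more than one size of the part that bears amber_bottle_mid; the job needs the larger.

How it is judged (in metres and radians):
On the way, in this order (a step that is already met when the one before it is completed fails the run):
1. the nut is tightened until it clamps the disc firmly (over 8 N), the pin not yet in the slot (contact force between castle_nut and drive_disc above 8 N and value of joint lock_pin below 0.045 m), for 0.2 s.
2. the pin is home through a slot (value of joint lock_pin above 0.052 m), for 0.2 s.
At the end, for the whole second after the job is handed in: The nut clamps the disc with 8 to 150 N, the lock pin is through a slot and within 6 mm of fully home, and the three bystanders stand (contact force between castle_nut and drive_disc between 8 and 150 N and value of joint lock_pin above 0.052 m and angle between each of amber_bottle_mid, glass_beaker_mid, yellow_rack_mid's own z axis and vertical below 0.2 rad); the robot touches nothing.
It fails at once if the nut is overtightened (clamping force over 150 N) (contact force between castle_nut and drive_disc above 150 N).
It fails at once if the pin is forced against the nut (over 25 N) (contact force between lock_pin and castle_nut above 25 N).
It fails at once if a bystander is moved by more than 30 mm (distance of any of amber_bottle_mid, glass_beaker_mid, yellow_rack_mid from where it was at the start of the episode above 0.03 m).
It also fails if it takes over 67 s, if anything falls off the work surface, if the arm or the gripper's body presses on something with over 40 N, if the wrist force passes 120 N, or if a joint passes its speed limit or range.

## Working session

There is one attempt and no reset: what is moved stays moved. The work goes in short steps, Python scripts to look and compute and a tool call to move; the robot and the scene stay as the last step left them, time stands still between calls to the robot, and variables do not carry over. Pictures are saved under pics/ and viewed, and the job is handed in when it is done.

Besides the shell and the picture viewer there is one more tool, called after "Emit:" by a JSON object that holds its "fn" and its "kwargs", one argument or row to a line. servo_tool: Moves the arm, as the interface text tells. Its arguments: {"type":"object","properties":{"targets":{"type":"array"},"grip":{"type":"number"},"squeeze":{"type":"number"}},"required":["targets"]}

```bash
mkdir -p pics; ls; cat > h.py <<'E'
import numpy as np, cv2
from workcell import ctrl, snapshot, camera_model
def K(m):
    f=384/2/np.tan(np.radians(m['vertical_fov'])/2)
    return np.array([[f,0,m['cx']],[0,f,m['cy']],[0,0,1.]])
from scipy.spatial.transform import Rotation as R
def pose(name):
    m=camera_model(name)
    if name=='wrist':
        s=ctrl.observe(); T=np.eye(4); T[:3,:3]=R.from_euler('xyz',s['ee_rot'],degrees=True).as_matrix(); T[:3,3]=s['tcp_pos']
        return m,T@np.array(m['mount'])
    return m,np.array(m['cam_to_world'])
def ray(m,T,uv):
    p=cv2.undistortPoints(np.array(uv,float).reshape(-1,1,2),K(m),np.array(m['dist'],float)).reshape(-1,2)
    d=np.c_[p,np.ones(len(p))]@T[:3,:3].T
    return T[:3,3],d
def onplane(m,T,uv,z):
    o,d=ray(m,T,uv); return o+d*((z-o[2])/d[:,2])[:,None]
def proj(m,T,P):
    Ti=np.linalg.inv(T); P=np.array(P,float).reshape(-1,3)
    return cv2.projectPoints(P,cv2.Rodrigues(Ti[:3,:3])[0],Ti[:3,3],K(m),np.array(m['dist'],float))[0].reshape(-1,2)
E
python3 - <<'E'
from h import *
print(ctrl.observe(), ctrl.tcp_to_grasp)
for n in ['scene','top','wrist']:
    m,T=pose(n); print(n,m,T.round(2).tolist())
    cv2.imwrite(f'pics/{n}0.png',snapshot(n))
E
```

```text
pics
{'time': 0.0, 'qpos': array([66.8643191 , 22.87271855,  2.57965752, 88.11475791, -1.07180549,
       69.14946448, -2.90565406]), 'qvel': array([ 0.07859896, -0.02603321, -0.03141556, -0.07595966,  0.0151102 ,
       -0.02980585,  0.06956405]), 'joint_torque': array([ 2.07203525e-04, -4.75123358e+01,  1.36477847e+00, -2.54221129e+01,
        1.15157466e-02,  9.55349940e-03,  6.52226348e-06]), 'tcp_pos': array([ 194.89966241, -619.42393932,  230.24970725]), 'ee_rot': array([-90.00724775,   0.11256156, -72.53054417]), 'contact_force': array([-0.09925873, -0.40615154, -0.14736251]), 'moment': array([0.02001934, 0.010715  , 0.06205684]), 'width': 85.50670619641562} 18.700000000000003
scene {'vertical_fov': 53.75305181985495, 'cx': 251.6211170024899, 'cy': 191.97380426861776, 'dist': array([-0.06171106,  0.        ,  0.        ,  0.        ,  0.        ]), 'cam_to_world': array([[-6.42685682e-01, -5.83045722e-01,  4.97003823e-01,
        -1.50706801e+01],
       [-7.66129401e-01,  4.89883835e-01, -4.16004289e-01,
         3.82583352e+02],
       [-9.24617721e-04, -6.48129242e-01, -7.6
[... 815 characters left out ...]
.01, -37.62], [0.01, -0.19, -0.98, 1386.93], [0.0, 0.0, 0.0, 1.0]]
wrist {'vertical_fov': 69.37680490587735, 'cx': 252.6945304826897, 'cy': 189.52854279851147, 'dist': array([0.01453732, 0.        , 0.        , 0.        , 0.        ]), 'mount': array([[ 9.99999881e-01, -4.74847955e-04,  1.08275791e-04,
        -5.09149028e-01],
       [-2.33311322e-04, -2.71908065e-01,  9.62323205e-01,
        -1.43450630e+02],
       [-4.27516145e-04, -9.62323116e-01, -2.71908143e-01,
         6.75159146e+01],
       [ 0.00000000e+00,  0.00000000e+00,  0.00000000e+00,
         1.00000000e+00]])} [[0.3, -0.92, -0.26, 259.27], [-0.95, -0.29, -0.08, -598.98], [-0.0, 0.27, -0.96, 373.81], [0.0, 0.0, 0.0, 1.0]]
```

View pics/scene0.png

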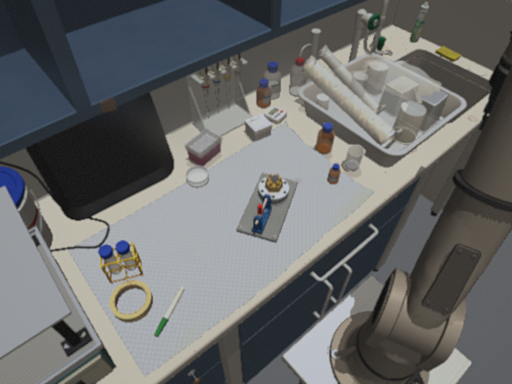

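View pics/top0.png

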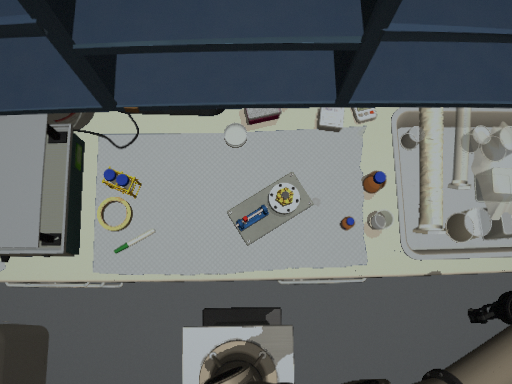

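```bash
python3 - <<'E'
from h import *
im=cv2.imread('pics/top0.png'); m,T=pose('top')
cv2.imwrite('pics/topc.png',cv2.resize(im[150:260,210:410],None,fx=4,fy=4,interpolation=cv2.INTER_CUBIC))
im2=cv2.imread('pics/scene0.png')
cv2.imwrite('pics/scenec.png',cv2.resize(im2[110:250,220:380],None,fx=4,fy=4,interpolation=cv2.INTER_CUBIC))
for n,uv,z in [('stud',(285,197),82),('handle',(246,218),109),('bot',(378,177),105),('small',(349,222),70),('beaker',(378,220),70),('rack',(116,178),122)]:
    print(n,onplane(m,T,[uv],z).round(0))
E
```

```text
stud [[ 508. -142.   82.]]
handle [[446. -31. 109.]]
bot [[ 556. -406.  105.]]
small [[ 435. -323.   70.]]
beaker [[ 438. -407.   70.]]
rack [[563. 329. 122.]]
```

View pics/topc.png

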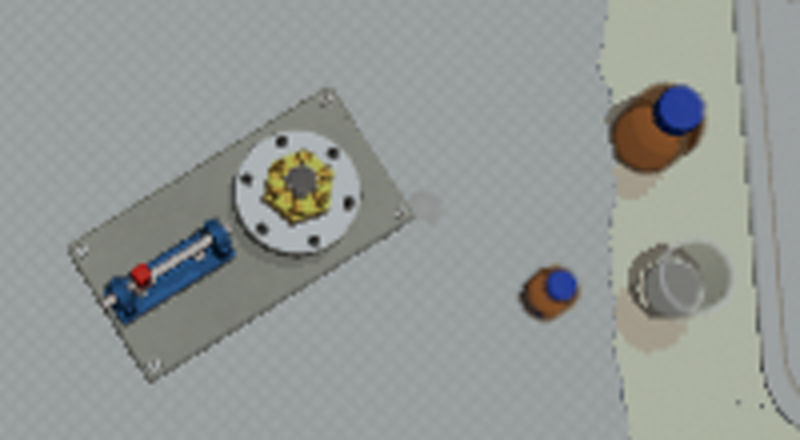

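View pics/scenec.png

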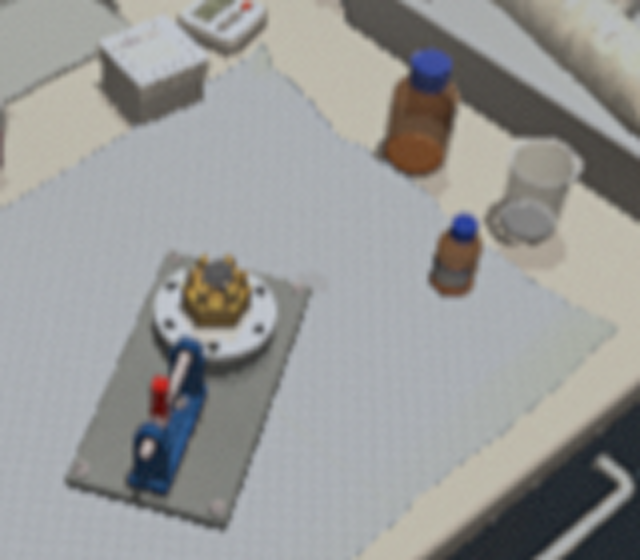

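View pics/wrist0.png

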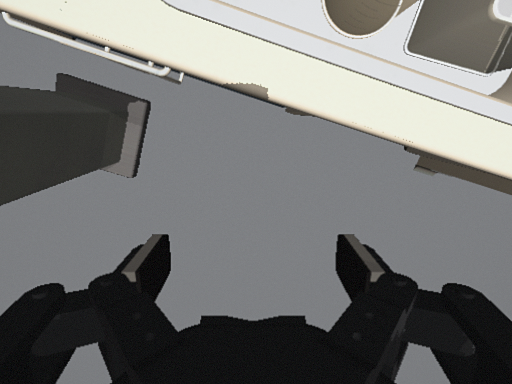

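Emit:
{"fn": "servo_tool", "kwargs": {
  "targets": [0.02,0.03,0,0,0,0.06,0.02,0.03,0,0,0,0.06,0.02,0.03,0,0,0,0.06,0.02,0.03,0,0,0,0.06,0.02,0.03,0,0,0,0.06,0.02,0.03,0,0,0,0.06,0.02,0.03,0,0,0,0.06,0.02,0.03,0,0,0,0.06,0.02,0.03,0,0,0,0.06,0.02,0.03,0,0,0,0.06],
  "grip": -1
}}

```text
time: 1.15
tcp_pos: [395.5, -318.7, 231.2]
ee_rot: [-90.0, 0.0, -38.0]
contact_force: [-0.0, 0.1, -1.1]
width: 85.4
```

Emit:
{"fn": "servo_tool", "kwargs": {
  "targets": [0.0185,0.0295,0,0,0,0.06,0.0185,0.0295,0,0,0,0.06,0.0185,0.0295,0,0,0,0.06,0.0185,0.0295,0,0,0,0.06,0.0185,0.0295,0,0,0,0.06,0.0185,0.0295,0,0,0,0.06,0,0,0,0,0,0,0,0,0,0,0,0,0,0,0,0,0,0,0,0,0,0,0,0]
}}

```text
time: 2.15
tcp_pos: [505.4, -144.5, 231.2]
ee_rot: [-90.0, 0.0, -17.7]
contact_force: [-1.1, 0.7, -0.3]
width: 85.2
```

```bash
python3 - <<'E'
from h import *
s=ctrl.observe();print(s)
cv2.imwrite('pics/w1.png',snapshot('wrist'))
m,T=pose('wrist');np.save('T1.npy',T)
E
```

```text
{'time': 2.15, 'qpos': array([ 32.4489734 ,  11.17003777, -24.21195625, 104.40009762,
         5.04528661,  65.50222835, -11.13837087]), 'qvel': array([ 0.04026068, -0.03262707, -0.27666041, -0.15612815, -0.14830283,
       -0.00861817, -0.08723545]), 'joint_torque': array([-2.79725762e-01, -3.42408943e+01, -1.86833315e+00, -2.46919316e+01,
       -3.50175615e-03, -1.06189404e-03,  4.42262553e-04]), 'tcp_pos': array([ 505.35994909, -144.52842477,  231.16015222]), 'ee_rot': array([-9.00371284e+01,  2.17266302e-02, -1.76839190e+01]), 'contact_force': array([-1.12918446,  0.71126681, -0.34243309]), 'moment': array([-0.00113049, -0.00592908,  0.01850516]), 'width': 85.2396143115439}
```

View pics/w1.png

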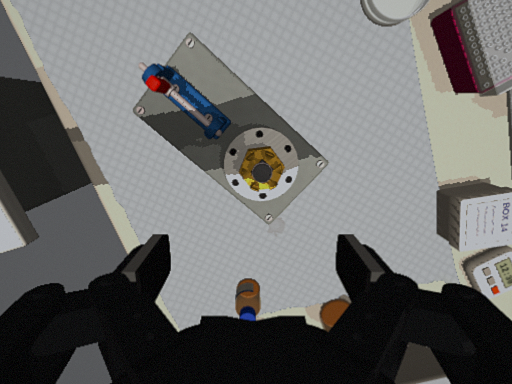

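```bash
python3 - <<'E'
from h import *
im=cv2.imread('pics/w1.png'); T=np.load('T1.npy'); m=camera_model('wrist')
cv2.imwrite('pics/w1c.png',cv2.resize(im[110:210,210:320],None,fx=6,fy=6,interpolation=cv2.INTER_CUBIC))
for n,uv,z in [('stud',(263,173),82.5),('disc',(261,163),40),('red',(154,84),109)]: print(n,onplane(m,T,[uv],z).round(1))
h=cv2.cvtColor(im,cv2.COLOR_BGR2HSV)
red=((h[...,0]<6)|(h[...,0]>174))&(h[...,1]>180)&(h[...,2]>120); red[:,300:]=0
ys,xs=np.where(red);print('red',xs.mean(),ys.mean(),len(xs),xs.min(),xs.max(),ys.min(),ys.max())
# base plate corners screws at z 14
print(onplane(m,T,[(190,42),(139,110),(321,163),(269,218)],14).round(1))
E
```

```text
stud [[ 516.  -143.2   82.5]]
disc [[ 516. -140.   40.]]
red [[447.7 -29.9 109. ]]
red 152.6711409395973 82.83221476510067 149 146 160 76 90
[[ 478.5   17.2   14. ]
 [ 390.3  -34.8   14. ]
 [ 590.4 -168.7   14. ]
 [ 503.  -222.1   14. ]]
```

View pics/w1c.png

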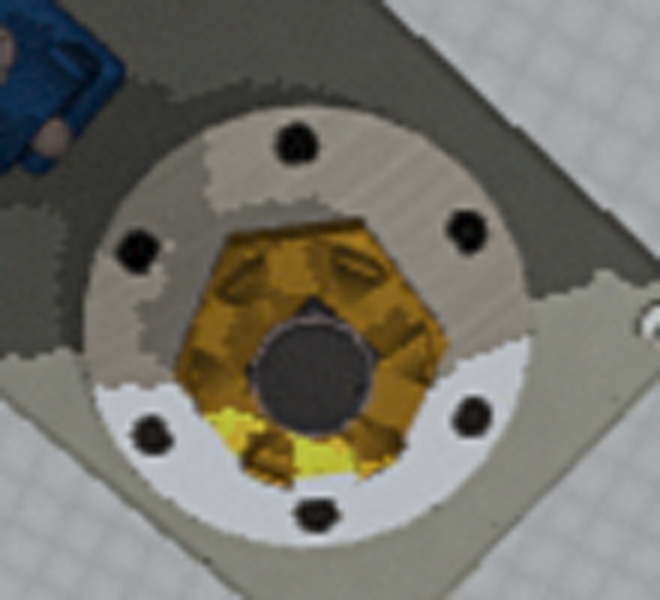

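```bash
python3 - <<'E'
from h import *
im=cv2.imread('pics/w1.png'); T=np.load('T1.npy'); m=camera_model('wrist')
f=lambda u,v:(210+(u+.5)/6-.5,110+(v+.5)/6-.5)
print('stud',onplane(m,T,[f(311,377)],82.5).round(1),'disc',onplane(m,T,[f(307.5,326.5)],40).round(1))
p=onplane(m,T,[f(447,350),f(365,218),f(230,235),f(178,370)],63.5);print(p.round(1))
c=onplane(m,T,[f(311,377)],82.5)[0]
print([np.hypot(*(q-c)[:2]).round(1) for q in p],[np.degrees(np.arctan2(*(q-c)[1::-1])).round(1) for q in p])
for a,b in zip(p[:-1],p[1:]):
    d=b-a; print(np.hypot(*d[:2]).round(1),(np.degrees(np.arctan2(d[1],d[0]))-90).round(1)%60)
# slot tips
for z in (76,): print(onplane(m,T,[f(315,300),f(375,360),f(248,372)],z).round(1))
m2,T2=pose('top'); print('top stud',onplane(m2,T2,[(210+301/4,150+180/4)],82.5).round(1),'disc',onplane(m2,T2,[(210+298/4,150+192/4)],40).round(1))
hh=onplane(m,T,[(152.7,82.8)],109)[0]; d=hh-c;print(hh,np.hypot(*d[:2]),np.degrees(np.arctan2(d[1],d[0])))
E
```

```text
stud [[ 514.5 -142.1   82.5]] disc [[ 515.5 -141.1   40. ]]
[[ 540.  -149.1   63.5]
 [ 532.4 -120.4   63.5]
 [ 507.5 -115.8   63.5]
 [ 490.1 -137.2   63.5]]
[np.float64(26.4), np.float64(28.1), np.float64(27.2), np.float64(24.9)] [np.float64(-15.3), np.float64(50.6), np.float64(105.0), np.float64(168.7)]
29.7 15.0
25.3 19.5
27.6 21.0
[[ 519.2 -130.1   76. ]
 [ 526.4 -144.    76. ]
 [ 503.6 -139.1   76. ]]
top stud [[ 513.5 -142.7   82.5]] disc [[ 513.  -143.6   40. ]]
[447.0338489  -28.62168281 109.        ] 132.03354554367334 120.75077898806816
```

Emit:
{"fn": "servo_tool", "kwargs": {
  "targets": [0.0009,0.00025,-0.004,0,0,-0.148,0.0009,0.00025,-0.004,0,0,-0.148,0.0009,0.00025,-0.004,0,0,-0.148,0.0009,0.00025,-0.004,0,0,-0.148,0.0009,0.00025,-0.004,0,0,-0.148,0.0009,0.00025,-0.004,0,0,-0.148,0.0009,0.00025,-0.004,0,0,-0.148,0.0009,0.00025,-0.004,0,0,-0.148,0.0009,0.00025,-0.004,0,0,-0.148,0.0009,0.00025,-0.004,0,0,-0.148]
}}

```text
time: 3.2
tcp_pos: [514.8, -141.5, 191.2]
ee_rot: [-90.0, -0.0, -102.8]
contact_force: [0.2, -0.2, -0.3]
width: 85.1
```

Emit:
{"fn": "servo_tool", "kwargs": {
  "targets": [0,0,-0.006,0,0,-0.148,0,0,-0.006,0,0,-0.148,0,0,-0.006,0,0,-0.148,0,0,-0.006,0,0,-0.148,0,0,-0.006,0,0,-0.148,0,0,-0.006,0,0,-0.148,0,0,-0.006,0,0,-0.148,0,0,0,0,0,0,0,0,0,0,0,0,0,0,0,0,0,0]
}}

```text
time: 4.2
tcp_pos: [515.3, -140.9, 149.8]
ee_rot: [-90.0, 0.0, -161.6]
contact_force: [0.5, 0.1, 0.2]
width: 85.5
```

```bash
python3 - <<'E'
from h import *
s=ctrl.observe();print(s)
im=snapshot('wrist')
cv2.imwrite('pics/w2.png',im)
m,T=pose('wrist');np.save('T2.npy',T)
print(proj(m,T,[[514.5,-142,82.5],[514.5,-142,63]]))
E
```

```text
{'time': 4.2, 'qpos': array([  15.23652046,   15.67913528,   -5.3573979 ,  109.0920736 ,
          1.76518679,   55.2698521 , -152.52855251]), 'qvel': array([-0.05046556,  0.0635628 , -0.15309707, -0.04796585, -0.02424292,
        0.10459673, -0.51256618]), 'joint_torque': array([-2.78488069e-02, -3.77534223e+01,  1.38473808e-02, -2.22696376e+01,
        1.28279004e-02,  6.91346533e-03,  1.33289574e-02]), 'tcp_pos': array([ 515.29107305, -140.91216651,  149.76583845]), 'ee_rot': array([-8.99782724e+01,  3.00859322e-02, -1.61600988e+02]), 'contact_force': array([0.54297315, 0.0584053 , 0.21345922]), 'moment': array([-0.03483668,  0.0372549 ,  0.03251525]), 'width': 85.45174298535231}
[[252.48935095 199.27671922]
 [252.52025235 192.39642923]]
```

View pics/w2.png

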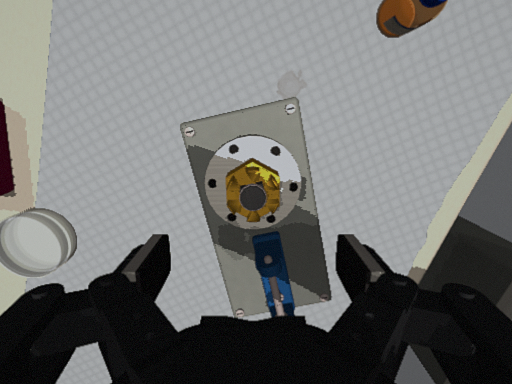

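```bash
python3 - <<'E'
from h import *
im=cv2.imread('pics/w2.png')
cv2.imwrite('pics/w2c.png',cv2.resize(im[130:235,200:305],None,fx=6,fy=6,interpolation=cv2.INTER_CUBIC))
E
```

```text
(no output)
```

View pics/w2c.png

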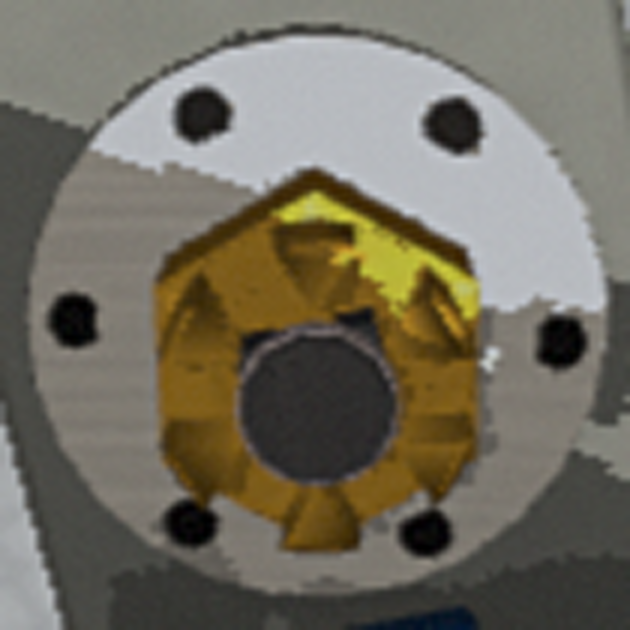

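```bash
python3 - <<'E'
from h import *
m=camera_model('wrist');T=np.load('T2.npy')
f=lambda u,v:(200+(u+.5)/6-.5,130+(v+.5)/6-.5)
print(onplane(m,T,[f(319,403)],82.5),onplane(m,T,[f(318,312)],40))
a=onplane(m,T,[f(315,170),f(470,245),f(160,275)],63);print(a)
# left & right flats direction
for e in ([f(158,290),f(160,450)],[f(478,290),f(478,450)]):
    p=onplane(m,T,e,60);d=p[1]-p[0];print(np.degrees(np.arctan2(d[1],d[0]))-90,)
E
```

```text
[[ 514.96703618 -144.06677287   82.5       ]] [[ 515.68659013 -145.67383172   40.        ]]
[[ 524.29659357 -170.37727523   63.        ]
 [ 500.21212647 -167.15830362   63.        ]
 [ 540.43275962 -149.2395196    63.        ]]
17.55669278969873
19.845994419945512
```

Emit:
{"fn": "servo_tool", "kwargs": {
  "targets": [-0.0005,-0.002,-0.012,0,0,0,0,0,-0.012,0,0,0,0,0,-0.012,0,0,0,0,0,-0.012,0,0,0,0,0,-0.012,0,0,0,0,0,-0.012,0,0,0,0,0,-0.012,0,0,0,0,0,-0.012,0,0,0,0,0,-0.008,0,0,0,0,0,-0.004,0,0,0]
}}

```text
time: 5.25
tcp_pos: [514.1, -142.4, 40.3]
ee_rot: [-90.0, -0.1, -161.7]
contact_force: [-0.3, -0.3, -0.1]
width: 85.5
```

Emit:
{"fn": "servo_tool", "kwargs": {
  "targets": [0,0,-0.002,0,0,0,0,0,-0.001,0,0,0,0,0,0,0,0,0,0,0,0,0,0,0,0,0,0,0,0,0,0,0,0,0,0,0,0,0,0,0,0,0,0,0,0,0,0,0,0,0,0,0,0,0,0,0,0,0,0,0],
  "grip": 1,
  "squeeze": 60
}}

```text
time: 6.25
tcp_pos: [516.0, -142.4, 39.2]
ee_rot: [-89.9, 0.1, -161.7]
contact_force: [2.4, 1.2, 6.3]
width: 44.9
```

```bash
cat > st.py <<'E'
from h import *
s=ctrl.observe();print({k:np.round(s[k],3).tolist() for k in ('time','tcp_pos','ee_rot','contact_force','moment','width','qpos')})
E
python3 st.py; python3 -c "
from h import *
cv2.imwrite('pics/w3.png',snapshot('wrist'))"
```

```text
{'time': 6.25, 'tcp_pos': [516.05, -142.433, 39.167], 'ee_rot': [-89.943, 0.145, -161.671], 'contact_force': [2.36, 1.224, 6.29], 'moment': [0.25, -0.629, 0.001], 'width': 44.859, 'qpos': [14.955, 24.332, -4.998, 113.847, 3.058, 41.789, -153.548]}
```

View pics/w3.png

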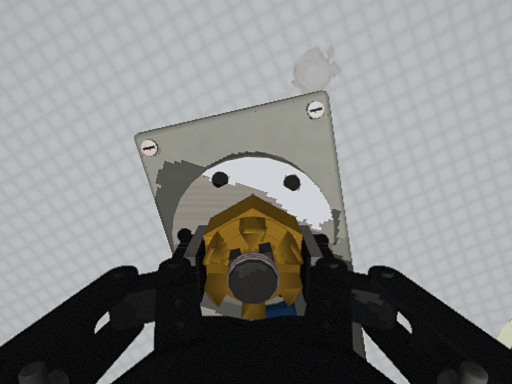

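Emit:
{"fn": "servo_tool", "kwargs": {
  "targets": [0.001,0,0.0015,0,0,0,0,0,0,0,0,0.1,0,0,-0.0001,0,0,0.1,0,0,-0.0001,0,0,0.1,0,0,-0.0001,0,0,0.1,0,0,-0.0001,0,0,0.1,0,0,-0.0001,0,0,0.1,0,0,-0.0001,0,0,0.1,0,0,-0.0001,0,0,0.1,0,0,-0.0001,0,0,0.1]
}}

```text
time: 7.3
tcp_pos: [515.7, -142.7, 38.3]
ee_rot: [-90.0, 0.0, -109.9]
contact_force: [4.5, -0.3, -3.3]
width: 44.8
```

```bash
python3 st.py
```

```text
{'time': 7.3, 'tcp_pos': [515.682, -142.708, 38.284], 'ee_rot': [-89.985, 0.012, -109.916], 'contact_force': [4.535, -0.342, -3.344], 'moment': [0.08, -1.011, -0.164], 'width': 44.764, 'qpos': [24.734, 25.114, -16.947, 113.536, 10.482, 42.777, -108.338]}
```

Emit:
{"fn": "servo_tool", "kwargs": {
  "targets": [0,0,-0.0002,0,0,0.05,0,0,-0.0002,0,0,0.05,0,0,-0.0002,0,0,0.05,0,0,-0.0002,0,0,0.05,0,0,-0.0001,0,0,0.05,0,0,-0.0001,0,0,0.05,0,0,0,0,0,0,0,0,0,0,0,0,0,0,0,0,0,0,0,0,0,0,0,0]
}}

```text
time: 8.3
tcp_pos: [515.7, -142.8, 38.1]
ee_rot: [-90.0, -0.0, -93.0]
contact_force: [3.5, 0.2, 2.3]
width: 45.0
```

```bash
python3 st.py
```

```text
{'time': 8.3, 'tcp_pos': [515.676, -142.82, 38.084], 'ee_rot': [-89.991, -0.029, -92.953], 'contact_force': [3.529, 0.222, 2.339], 'moment': [0.065, -0.578, -0.074], 'width': 45.009, 'qpos': [27.869, 25.543, -20.836, 113.454, 12.987, 43.206, -93.577]}
```

Emit:
{"fn": "servo_tool", "kwargs": {
  "targets": [0,0,-0.0001,0,0,0.07,0,0,-0.0001,0,0,0.07,0,0,-0.0001,0,0,0.07,0,0,-0.0001,0,0,0.07,0,0,-0.0001,0,0,0.07,0,0,0,0,0,0.07,0,0,0,0,0,0.07,0,0,0,0,0,0.01,0,0,0,0,0,0,0,0,0,0,0,0]
}}

```text
time: 9.3
tcp_pos: [515.8, -143.1, 37.8]
ee_rot: [-90.0, -0.0, -64.5]
contact_force: [2.0, -0.8, 5.2]
width: 44.9
```

```bash
python3 st.py
```

```text
{'time': 9.3, 'tcp_pos': [515.769, -143.056, 37.826], 'ee_rot': [-89.992, -0.034, -64.464], 'contact_force': [1.958, -0.816, 5.165], 'moment': [-0.009, -0.381, -0.729], 'width': 44.902, 'qpos': [33.178, 26.509, -27.436, 113.311, 17.224, 44.098, -68.75]}
```

```bash
python3 -c "
from h import *
cv2.imwrite('pics/w4.png',snapshot('wrist'));cv2.imwrite('pics/s4.png',cv2.resize(snapshot('scene')[100:260,200:360],None,fx=4,fy=4,interpolation=cv2.INTER_CUBIC))"; python3 st.py
```

```text
{'time': 9.4, 'tcp_pos': [515.766, -143.022, 37.83], 'ee_rot': [-89.995, -0.035, -64.462], 'contact_force': [2.554, -0.933, 4.7], 'moment': [-0.032, -0.417, -0.724], 'width': 45.082, 'qpos': [33.169, 26.507, -27.432, 113.312, 17.223, 44.099, -68.753]}
```

View pics/w4.png

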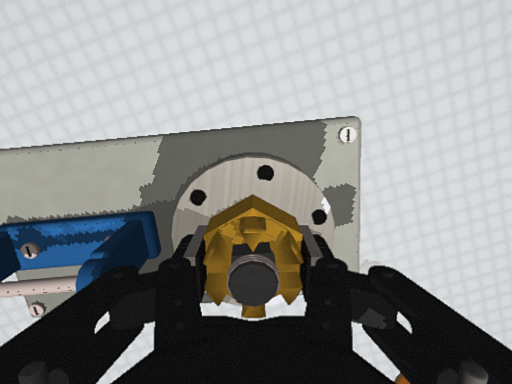

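View pics/s4.png

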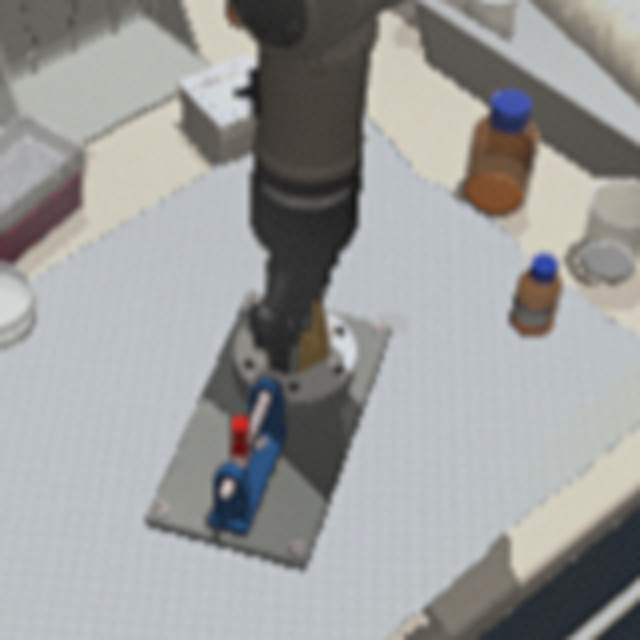

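Emit:
{"fn": "servo_tool", "kwargs": {
  "targets": [0,0,0,0,0,0,0,0,0,0,0,0,0,0,0,0,0,0,0,0,0.002,0,0,0,0,0,0.002,0,0,0,0,0,0.0015,0,0,0,0,0,0,0,0,0,0,0,0,0,0,0,0,0,0,0,0,0,0,0,0,0,0,0],
  "grip": -0.4
}}

```text
time: 10.4
tcp_pos: [515.6, -142.6, 43.0]
ee_rot: [-90.0, -0.0, -64.3]
contact_force: [0.4, 0.1, -0.0]
width: 60.0
```

```bash
python3 st.py
```

```text
{'time': 10.4, 'tcp_pos': [515.569, -142.556, 43.014], 'ee_rot': [-90.004, -0.004, -64.281], 'contact_force': [0.435, 0.131, -0.006], 'moment': [-0.001, -0.015, -0.0], 'width': 59.978, 'qpos': [33.384, 26.056, -27.705, 113.168, 16.889, 44.689, -68.334]}
```

Emit:
{"fn": "servo_tool", "kwargs": {
  "targets": [0,0,0,0,0,0,0,0,0,0,0,0,0,0,0,0,0,0,0,0,0,0,0,0,0,0,0,0,0,0,0,0,0,0,0,0,0,0,0,0,0,0,0,0,0,0,0,0,0,0,0,0,0,0,0,0,0,0,0,0],
  "grip": 1,
  "squeeze": 50
}}

```text
time: 11.4
tcp_pos: [515.9, -143.2, 43.4]
ee_rot: [-90.0, -0.1, -64.3]
contact_force: [-0.8, -2.9, 5.9]
width: 45.4
```

```bash
python3 st.py
```

```text
{'time': 11.4, 'tcp_pos': [515.896, -143.152, 43.379], 'ee_rot': [-89.99, -0.063, -64.295], 'contact_force': [-0.805, -2.853, 5.877], 'moment': [-0.704, 0.063, 0.067], 'width': 45.391, 'qpos': [33.397, 26.034, -27.684, 113.132, 16.92, 44.7, -68.332]}
```

Emit:
{"fn": "servo_tool", "kwargs": {
  "targets": [0,0,-0.0001,0,0,0.03,0,0,0,0,0,0.03,0,0,0,0,0,0.03,0,0,-0.0001,0,0,0.03,0,0,0,0,0,0,0,0,0,0,0,0,0,0,0,0,0,0,0,0,0,0,0,0,0,0,0,0,0,0,0,0,0,0,0,0]
}}

```text
time: 12.4
tcp_pos: [515.9, -143.1, 43.3]
ee_rot: [-90.0, -0.1, -57.4]
contact_force: [-1.2, -3.0, 6.8]
width: 45.3
```

```bash
python3 st.py
```

```text
{'time': 12.4, 'tcp_pos': [515.871, -143.085, 43.264], 'ee_rot': [-89.997, -0.054, -57.45], 'contact_force': [-1.159, -2.988, 6.77], 'moment': [-0.579, 0.166, -0.062], 'width': 45.307, 'qpos': [34.646, 26.316, -29.264, 113.103, 17.921, 44.945, -62.357]}
```

Emit:
{"fn": "servo_tool", "kwargs": {
  "targets": [0,0,-0.0001,0,0,0.06,0,0,-0.0001,0,0,0.06,0,0,-0.0001,0,0,0.06,0,0,-0.0001,0,0,0.06,0,0,-0.0001,0,0,0.06,0,0,-0.0001,0,0,0.06,0,0,0,0,0,0.04,0,0,0,0,0,0,0,0,0,0,0,0,0,0,0,0,0,0]
}}

```text
time: 13.4
tcp_pos: [516.0, -143.2, 42.9]
ee_rot: [-90.0, -0.1, -34.5]
contact_force: [-1.2, -2.9, 8.3]
width: 45.0
```

```bash
python3 st.py
```

```text
{'time': 13.4, 'tcp_pos': [515.995, -143.208, 42.944], 'ee_rot': [-90.029, -0.066, -34.53], 'contact_force': [-1.17, -2.89, 8.272], 'moment': [-0.64, 0.274, -0.008], 'width': 45.026, 'qpos': [38.776, 27.407, -34.538, 112.996, 21.399, 45.874, -42.427]}
```

Emit:
{"fn": "servo_tool", "kwargs": {
  "targets": [0,0,-0.0001,0,0,0.05,0,0,-0.0001,0,0,0.05,0,0,-0.0001,0,0,0.05,0,0,-0.0001,0,0,0.05,0,0,-0.0001,0,0,0.05,0,0,-0.0001,0,0,0.05,0,0,-0.0001,0,0,0.05,0,0,0,0,0,0.05,0,0,0,0,0,0,0,0,0,0,0,0]
}}

```text
time: 14.4
tcp_pos: [516.2, -143.3, 42.7]
ee_rot: [-90.1, -0.1, -11.5]
contact_force: [-1.4, -2.1, 11.1]
width: 44.8
```

```bash
python3 st.py
```

```text
{'time': 14.4, 'tcp_pos': [516.203, -143.303, 42.685], 'ee_rot': [-90.094, -0.071, -11.515], 'contact_force': [-1.354, -2.128, 11.086], 'moment': [-0.636, 0.502, 0.357], 'width': 44.767, 'qpos': [42.816, 28.752, -39.842, 112.893, 25.053, 47.025, -22.539]}
```

```bash
python3 -c "
from h import *
cv2.imwrite('pics/w5.png',snapshot('wrist'))
cv2.imwrite('pics/s5.png',cv2.resize(snapshot('scene')[40:290,180:400],None,fx=2.4,fy=2.4,interpolation=cv2.INTER_CUBIC))"; python3 st.py
```

```text
{'time': 14.5, 'tcp_pos': [516.191, -143.266, 42.682], 'ee_rot': [-90.1, -0.07, -11.502], 'contact_force': [-2.959, -3.473, 11.134], 'moment': [-0.618, 0.48, 0.433], 'width': 45.004, 'qpos': [42.806, 28.749, -39.837, 112.896, 25.057, 47.026, -22.536]}
```

View pics/w5.png

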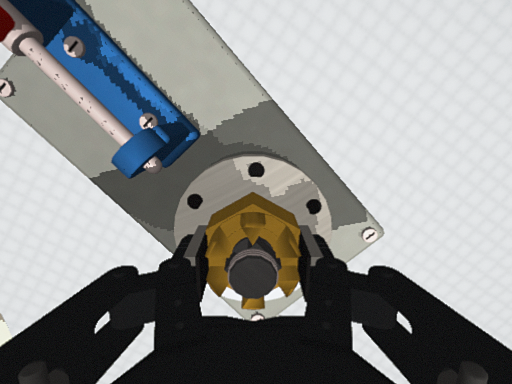

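View pics/s5.png

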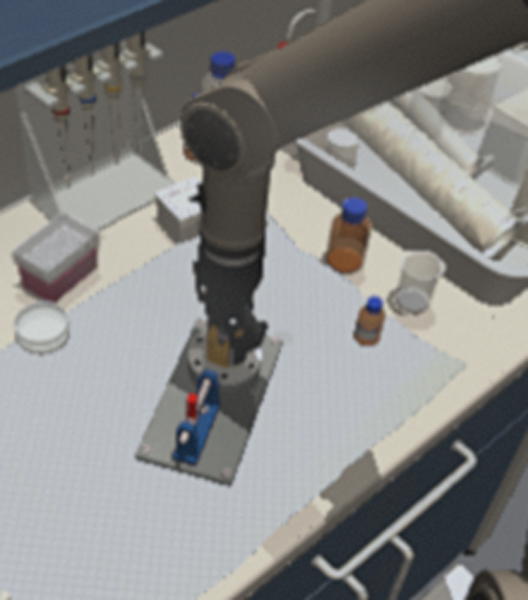

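Emit:
{"fn": "servo_tool", "kwargs": {
  "targets": [0,0,0,0,0,0.01,0,0,0,0,0,0.01,0,0,0,0,0,0.01,0,0,0,0,0,0.01,0,0,0,0,0,0.01,0,0,0,0,0,0.01,0,0,0,0,0,0.01,0,0,0,0,0,0.01,0,0,0,0,0,0.01,0,0,0,0,0,0.01]
}}

```text
time: 15.5
tcp_pos: [516.2, -143.3, 42.6]
ee_rot: [-90.0, -0.1, -6.1]
contact_force: [-1.9, -2.4, 10.5]
width: 45.0
```

```bash
python3 st.py
```

```text
{'time': 15.5, 'tcp_pos': [516.244, -143.336, 42.643], 'ee_rot': [-90.03, -0.058, -6.063], 'contact_force': [-1.911, -2.44, 10.469], 'moment': [-0.58, 0.244, -0.813], 'width': 45.022, 'qpos': [43.823, 29.128, -41.123, 112.852, 25.851, 47.334, -17.73]}
```

Emit:
{"fn": "servo_tool", "kwargs": {
  "targets": [0,0,0,0,0,0,0,0,0,0,0,0,0,0,0,0,0,0,0.0005,-0.0006,0.001,0,0,0,0,0,0,0,0,0,0,0,0,0,0,0,0,0,0,0,0,0,0,0,0,0,0,0,0,0,0,0,0,0,0,0,0,0,0,0],
  "grip": -0.4
}}

```text
time: 16.5
tcp_pos: [516.1, -143.1, 42.6]
ee_rot: [-90.0, -0.0, -5.8]
contact_force: [0.2, 0.7, 0.3]
width: 59.5
```

```bash
python3 st.py;  python3 -c "
from h import *
cv2.imwrite('pics/w6.png',snapshot('wrist'))"
```

```text
{'time': 16.5, 'tcp_pos': [516.1, -143.146, 42.557], 'ee_rot': [-90.002, -0.006, -5.836], 'contact_force': [0.228, 0.748, 0.322], 'moment': [-0.027, -0.004, 0.01], 'width': 59.521, 'qpos': [43.855, 29.164, -41.175, 112.836, 25.847, 47.39, -17.509]}
```

View pics/w6.png

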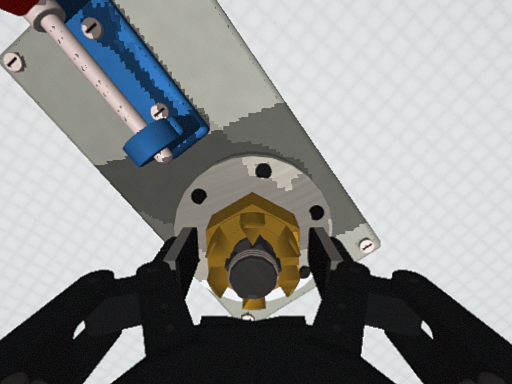

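Emit:
{"fn": "servo_tool", "kwargs": {
  "targets": [0,0,0,0,0,0,0,0,0,0,0,0,0,0,0,0,0,0,0,0,0,0,0,0,0,0,0,0,0,0,0,0,0,0,0,0,0,0,0,0,0,0,0,0,0.0003,0,0,0,0,0,0,0,0,0,0,0,0,0,0,0],
  "grip": 1,
  "squeeze": 50
}}

```text
time: 17.55
tcp_pos: [516.3, -143.2, 42.9]
ee_rot: [-90.0, -0.0, -5.8]
contact_force: [-0.1, -0.4, 3.1]
width: 45.0
```

```bash
python3 st.py
```

```text
{'time': 17.55, 'tcp_pos': [516.281, -143.199, 42.937], 'ee_rot': [-90.004, -0.028, -5.834], 'contact_force': [-0.103, -0.371, 3.107], 'moment': [-0.063, 0.077, 0.17], 'width': 44.975, 'qpos': [43.872, 29.137, -41.194, 112.815, 25.826, 47.412, -17.485]}
```

Emit:
{"fn": "servo_tool", "kwargs": {
  "targets": [0,0,0,0,0,0.008,0,0,0,0,0,0.008,0,0,0,0,0,0.008,0,0,0,0,0,0.008,0,0,0,0,0,0.008,0,0,0,0,0,0.008,0,0,0,0,0,0.008,0,0,0,0,0,0.008,0,0,0,0,0,0.008,0,0,0,0,0,0.008]
}}

```text
time: 18.55
tcp_pos: [516.2, -143.2, 42.9]
ee_rot: [-90.0, -0.0, -1.2]
contact_force: [-0.0, 0.7, 3.1]
width: 44.9
```

```bash
python3 st.py
```

```text
{'time': 18.55, 'tcp_pos': [516.236, -143.196, 42.869], 'ee_rot': [-89.993, -0.022, -1.243], 'contact_force': [-0.015, 0.714, 3.1], 'moment': [0.096, -0.134, -0.451], 'width': 44.851, 'qpos': [44.673, 29.455, -42.256, 112.797, 26.551, 47.684, -13.502]}
```

Emit:
{"fn": "servo_tool", "kwargs": {
  "targets": [0,0,0,0,0,0.008,0,0,0,0,0,0.008,0,0,0,0,0,0.008,0,0,0,0,0,0.008,0,0,0,0,0,0.008,0,0,0,0,0,0,0,0,0,0,0,0,0,0,0,0,0,0,0,0,0,0,0,0,0,0,0,0,0,0]
}}

```text
time: 19.55
tcp_pos: [516.3, -143.2, 42.9]
ee_rot: [-90.0, -0.0, 1.0]
contact_force: [0.4, -0.1, 2.6]
width: 44.8
```

```bash
python3 st.py
```

```text
{'time': 19.55, 'tcp_pos': [516.251, -143.163, 42.865], 'ee_rot': [-90.003, -0.024, 1.044], 'contact_force': [0.44, -0.143, 2.574], 'moment': [-0.022, -0.381, -0.672], 'width': 44.834, 'qpos': [45.055, 29.613, -42.78, 112.791, 26.928, 47.823, -11.541]}
```

Emit:
{"fn": "servo_tool", "kwargs": {
  "targets": [0,0,0,0,0,0,0,0,0,0,0,0,0,0,0,0,0,0,0,0,0,0,0,0,0,0,0,0,0,0,0,0,0.02,0,0,0,0,0,0.02,0,0,0,0,0,0.02,0,0,0,0,0,0.02,0,0,0,0,0,0.02,0,0,0],
  "grip": -1
}}

```text
time: 20.55
tcp_pos: [515.9, -143.1, 143.6]
ee_rot: [-90.0, 0.0, 1.1]
contact_force: [0.3, -0.4, -0.0]
width: 85.3
```

```bash
python3 st.py;  python3 -c "
from h import *
cv2.imwrite('pics/w7.png',snapshot('wrist'));m,T=pose('wrist');np.save('T7.npy',T)"; python3 st.py
```

```text
{'time': 20.55, 'tcp_pos': [515.855, -143.08, 143.581], 'ee_rot': [-90.006, 0.014, 1.062], 'contact_force': [0.322, -0.367, -0.041], 'moment': [-0.038, -0.056, -0.032], 'width': 85.34, 'qpos': [49.888, 21.731, -47.75, 108.382, 18.85, 58.064, -4.932]}
{'time': 20.6, 'tcp_pos': [518.23, -143.307, 146.78], 'ee_rot': [-90.123, -0.292, 1.063], 'contact_force': [0.727, 0.5, 1.732], 'moment': [0.07, -0.056, -0.043], 'width': 85.236, 'qpos': [49.924, 21.543, -47.843, 108.149, 18.811, 58.123, -4.898]}
```

View pics/w7.png

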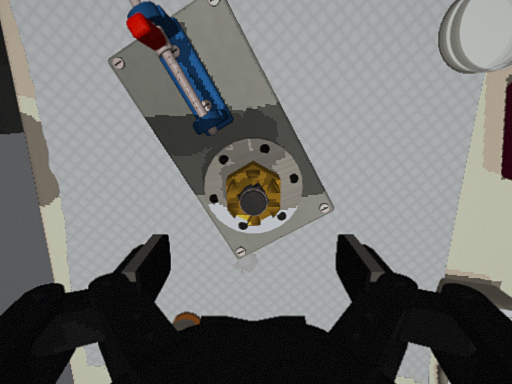

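```bash
python3 - <<'E'
from h import *
im=cv2.imread('pics/w7.png');m=camera_model('wrist');T=np.load('T7.npy')
cv2.imwrite('pics/w7c.png',cv2.resize(im[80:240,180:320],None,fx=4.3,fy=3.7*4.3/3.7 ,interpolation=cv2.INTER_CUBIC)[:600])
c=np.array([516,-143.2]);u=np.array([np.cos(np.radians(121)),np.sin(np.radians(121))])
print('pin line px', proj(m,T,[[*(c+u*r),68.5] for r in (0,22,62,130)]).round(1))
h=cv2.cvtColor(im,cv2.COLOR_BGR2HSV)
red=((h[...,0]<6)|(h[...,0]>174))&(h[...,1]>180)&(h[...,2]>170); red[60:,:]=0
ys,xs=np.where(red);print('red',xs.mean(),ys.mean(),len(xs),xs.min(),xs.max(),ys.min(),ys.max())
cv2.imwrite('pics/w7h.png',cv2.resize(im[0:70,110:220],None,fx=6,fy=6,interpolation=cv2.INTER_CUBIC))
E
```

```text
pin line px [[251.3 196.4]
 [237.9 174.2]
 [211.7 130.9]
 [161.   47.3]]
red 136.2072072072072 24.48198198198198 222 128 145 15 34
```

View pics/w7c.png

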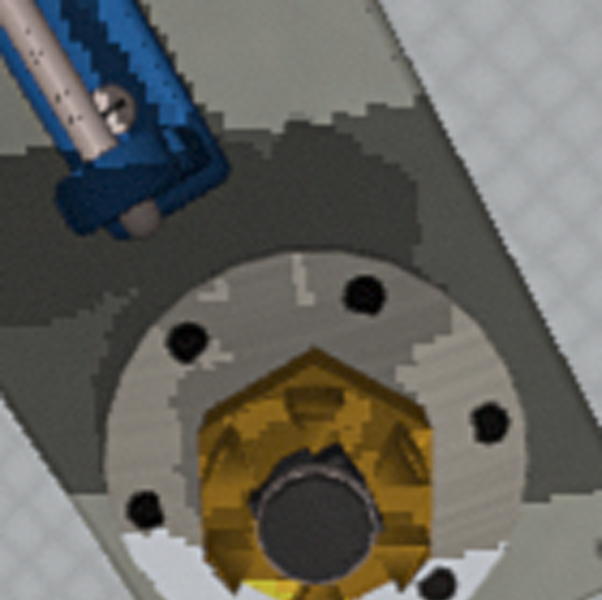

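View pics/w7h.png

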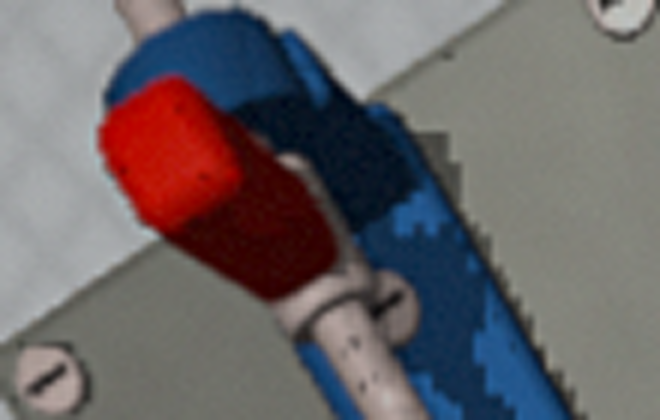

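```bash
python3 - <<'E'
from h import *
m=camera_model('wrist')
T=np.eye(4);T[:3,:3]=R.from_euler('xyz',[-90.006,.014,1.062],degrees=True).as_matrix();T[:3,3]=[515.855,-143.08,143.581];T=T@m['mount']
c=np.array([516,-143.2]);
st=onplane(m,T,[(180+318/4.3,80+522/4.3)],82.5);print('stud',st)
nose=onplane(m,T,[(180+142/4.3,80+217/4.3)],68.5);print('nose',nose)
hd=onplane(m,T,[(137.4,25.2)],109);print('handle',hd)
for p in (nose,hd):
    for q in (c,st[0,:2]):
        d=p[0,:2]-q;print(np.hypot(*d),np.degrees(np.arctan2(d[1],d[0])))
u=np.array([np.cos(np.radians(121)),np.sin(np.radians(121))]);print('pred handle',c+136*u)
E
```

```text
stud [[ 515.28673221 -141.5001441    82.5       ]]
nose [[482.74794155 -89.12040776  68.5       ]]
handle [[446.81723483 -28.72218701 109.        ]]
63.484657100708944 121.58621830902914
61.66368198666202 121.84894360977118
133.75883022896082 121.14597016730933
131.93536174257045 121.26267979243448
pred handle [445.95482181 -26.6252471 ]
```

Emit:
{"fn": "servo_tool", "kwargs": {
  "targets": [-0.0115,0.019,0,0,0,0.087,-0.0115,0.019,0,0,0,0.087,-0.0115,0.019,0,0,0,0.087,-0.0115,0.019,0,0,0,0.087,-0.0115,0.019,0,0,0,0.087,-0.0115,0.02,0,0,0,0.088,0,0,0,0,0,0,0,0,0,0,0,0,0,0,0,0,0,0,0,0,0,0,0,0],
  "grip": -0.2
}}

```text
time: 21.6
tcp_pos: [447.6, -29.0, 142.8]
ee_rot: [-90.0, -0.0, 30.9]
contact_force: [-0.2, -0.1, -0.2]
width: 51.6
```

```bash
python3 - <<'E'
from h import *
m,T=pose('wrist');im=snapshot('wrist');cv2.imwrite('pics/w8.png',im)
h=cv2.cvtColor(im,cv2.COLOR_BGR2HSV)
red=(((h[...,0]<6)|(h[...,0]>174))&(h[...,1]>180)&(h[...,2]>170)).astype(np.uint8)
n,l,s,c=cv2.connectedComponentsWithStats(red);i=1+s[1:,4].argmax();print(s[i],c[i],onplane(m,T,[c[i]],109))
E
python3 st.py
```

```text
{'time': 21.65, 'tcp_pos': [447.473, -28.87, 142.78], 'ee_rot': [-89.989, -0.019, 30.904], 'contact_force': [0.372, -0.474, 0.765], 'moment': [-0.008, 0.019, -0.03], 'width': 51.039, 'qpos': [51.625, 14.198, -59.789, 119.094, 15.052, 54.587, 14.664]}Traceback (most recent call last):
  File "<stdin>", line 5, in <module>
ValueError: attempt to get argmax of an empty sequence
```

View pics/w8.png

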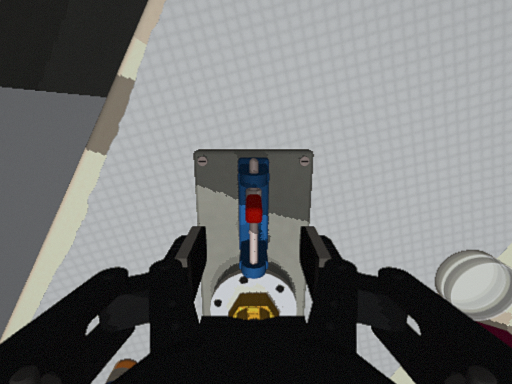

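```bash
python3 - <<'E'
from h import *
m,T=pose('wrist');im=cv2.imread('pics/w8.png')
h=cv2.cvtColor(im,cv2.COLOR_BGR2HSV)
for v in (60,110,140):
    red=(((h[...,0]<6)|(h[...,0]>174))&(h[...,1]>150)&(h[...,2]>v)).astype(np.uint8)
    n,l,s,c=cv2.connectedComponentsWithStats(red)
    for i in range(1,n):
        if s[i,4]>30: print(v,s[i],c[i],onplane(m,T,[c[i]],109))
cv2.imwrite('pics/w8c.png',cv2.resize(im[140:330,200:310],None,fx=3.1,fy=3.1,interpolation=cv2.INTER_CUBIC))
E
```

```text
60 [246 195  16  28 418] [253.36363636 208.70574163] [[443.62134418 -24.03364239 109.        ]]
110 [246 209  15  14 193] [253.3626943 215.4507772] [[446.12508683 -28.21560758 109.        ]]
```

View pics/w8c.png

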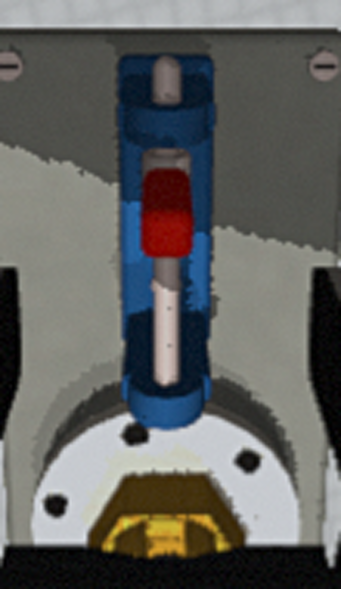

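Emit:
{"fn": "servo_tool", "kwargs": {
  "targets": [-0.0012,0.0007,-0.008,0,0,0,0,0,-0.008,0,0,0,0,0,-0.008,0,0,0,0,0,-0.008,0,0,0,0,0,-0.008,0,0,0,0,0,-0.008,0,0,0,0,0,-0.006,0,0,0,0,0,-0.002,0,0,0,0,0,0,0,0,0,0,0,0,0,0,0]
}}

```text
time: 22.65
tcp_pos: [446.2, -27.4, 87.0]
ee_rot: [-90.0, -0.0, 31.0]
contact_force: [-0.6, 1.4, 0.5]
width: 51.7
```

Emit:
{"fn": "servo_tool", "kwargs": {
  "targets": [0,0,0,0,0,0,0,0,0,0,0,0,0,0,0,0,0,0,0,0,0,0,0,0,0,0,0,0,0,0,0,0,0,0,0,0,0,0,0,0,0,0,0,0,0,0,0,0,0,0,0,0,0,0,0,0,0,0,0,0],
  "grip": 1,
  "squeeze": 25
}}

```text
time: 23.65
tcp_pos: [446.9, -27.1, 87.2]
ee_rot: [-90.0, -0.1, 31.0]
contact_force: [4.5, 2.7, 0.2]
width: 11.4
```

```bash
python3 st.py
```

```text
{'time': 23.65, 'tcp_pos': [446.859, -27.064, 87.211], 'ee_rot': [-90.028, -0.121, 31.014], 'contact_force': [4.507, 2.688, 0.229], 'moment': [0.461, -0.9, -0.049], 'width': 11.375, 'qpos': [46.784, 19.693, -56.272, 122.259, 21.937, 48.518, 8.237]}
```

Emit:
{"fn": "servo_tool", "kwargs": {
  "targets": [0.0007,0.0004,0,0,0,0,0.0021,-0.0034,0,0,0,0,0.0021,-0.0034,0,0,0,0,0.0021,-0.0034,0,0,0,0,0.0021,-0.0034,0,0,0,0,0.0021,-0.0034,0,0,0,0,0.0021,-0.0034,0,0,0,0,0.0021,-0.0034,0,0,0,0,0.001,-0.0017,0,0,0,0,0,0,0,0,0,0]
}}

```text
time: 24.65
tcp_pos: [462.6, -53.4, 87.1]
ee_rot: [-90.0, 0.0, 31.0]
contact_force: [1.7, 1.8, 5.3]
width: 11.2
```

```bash
python3 st.py
```

```text
{'time': 24.65, 'tcp_pos': [462.645, -53.425, 87.097], 'ee_rot': [-90.034, 0.015, 30.952], 'contact_force': [1.696, 1.811, 5.308], 'moment': [0.17, -0.442, -0.006], 'width': 11.208, 'qpos': [48.043, 21.516, -54.901, 119.972, 23.235, 49.659, 10.532]}
```

Emit:
{"fn": "servo_tool", "kwargs": {
  "targets": [0.0008,-0.0013,0,0,0,0,0.0008,-0.0013,0,0,0,0,0.0008,-0.0013,0,0,0,0,0.0008,-0.0013,0,0,0,0,0.0008,-0.0013,0,0,0,0,0.0008,-0.0013,0,0,0,0,0.0008,-0.0013,0,0,0,0,0.0008,-0.0013,0,0,0,0,0.0008,-0.0013,0,0,0,0,0.0008,-0.0013,0,0,0,0]
}}

```text
time: 25.65
tcp_pos: [470.2, -66.0, 87.1]
ee_rot: [-90.0, 0.1, 31.0]
contact_force: [0.3, 1.3, 7.1]
width: 10.8
```

```bash
python3 st.py
```

```text
{'time': 25.65, 'tcp_pos': [470.17, -65.998, 87.087], 'ee_rot': [-90.003, 0.05, 30.982], 'contact_force': [0.261, 1.306, 7.097], 'moment': [0.365, -0.244, -0.054], 'width': 10.844, 'qpos': [48.634, 22.411, -54.305, 118.813, 23.793, 50.222, 11.701]}
```

Emit:
{"fn": "servo_tool", "kwargs": {
  "targets": [0.0006,-0.0011,0,0,0,0,0.0006,-0.0011,0,0,0,0,0.0006,-0.0011,0,0,0,0,0.0006,-0.0011,0,0,0,0,0.0006,-0.0011,0,0,0,0,0.0006,-0.0011,0,0,0,0,0.0006,-0.0011,0,0,0,0,0.0006,-0.0011,0,0,0,0,0.0006,-0.0011,0,0,0,0,0.0006,-0.0011,0,0,0,0]
}}

```text
time: 26.65
tcp_pos: [475.2, -74.5, 87.1]
ee_rot: [-89.8, 0.1, 31.0]
contact_force: [-3.1, 9.3, 10.8]
width: 11.6
```

```bash
python3 st.py
```

```text
{'time': 26.65, 'tcp_pos': [475.235, -74.45, 87.073], 'ee_rot': [-89.782, 0.053, 31.023], 'contact_force': [-3.133, 9.298, 10.842], 'moment': [1.713, 0.511, -0.086], 'width': 11.585, 'qpos': [49.134, 23.116, -53.96, 117.923, 23.997, 50.696, 12.707]}
```

```bash
python3 - <<'E'
from h import *
m,T=pose('wrist');im=snapshot('wrist');cv2.imwrite('pics/w9.png',im)
im=snapshot('scene');cv2.imwrite('pics/s9.png',cv2.resize(im[140:250,220:340],None,fx=5,fy=5,interpolation=cv2.INTER_CUBIC))
E
python3 st.py
```

```text
{'time': 26.75, 'tcp_pos': [475.211, -74.446, 87.076], 'ee_rot': [-89.793, 0.061, 31.038], 'contact_force': [-2.148, 6.843, 9.906], 'moment': [1.366, 0.27, -0.07], 'width': 11.096, 'qpos': [49.13, 23.114, -53.966, 117.928, 24.014, 50.7, 12.701]}
```

View pics/w9.png

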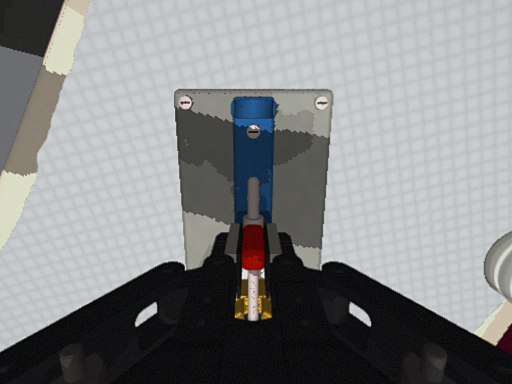

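View pics/s9.png

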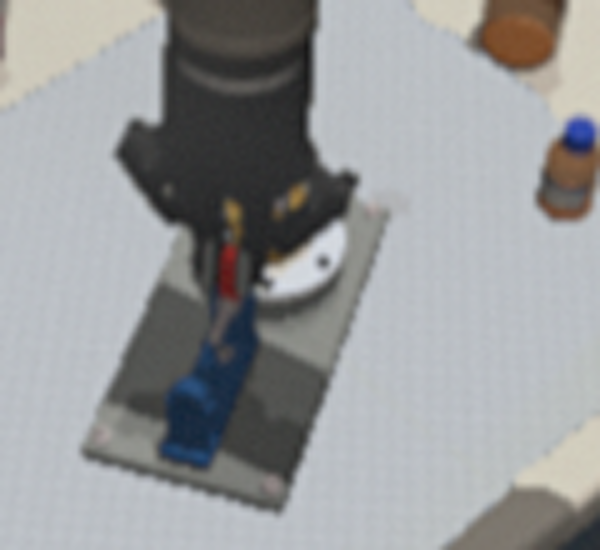

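Emit:
{"fn": "servo_tool", "kwargs": {
  "targets": [0.0005,-0.0009,0,0,0,0,0.0005,-0.0009,0,0,0,0,0,0,0,0,0,0,0,0,0,0,0,0,0,0,0,0,0,0,0,0,0,0,0,0,0,0,0,0,0,0,0,0,0,0,0,0,0,0,0,0,0,0,0,0,0,0,0,0]
}}

```text
time: 27.75
tcp_pos: [475.2, -74.5, 87.0]
ee_rot: [-89.7, 0.1, 31.1]
contact_force: [-4.8, 11.2, 11.8]
width: 11.3
```

```bash
python3 st.py
```

```text
{'time': 27.75, 'tcp_pos': [475.221, -74.478, 87.043], 'ee_rot': [-89.65, 0.108, 31.098], 'contact_force': [-4.762, 11.165, 11.831], 'moment': [2.075, 0.832, -0.063], 'width': 11.321, 'qpos': [49.178, 23.216, -53.992, 117.831, 23.942, 50.836, 12.86]}
```

Emit:
{"fn": "servo_tool", "kwargs": {
  "targets": [-0.001,0.0016,0,0,0,0,0,0,0,0,0,0,0,0,0,0,0,0,0,0,0,0,0,0,0,0,0,0,0,0,0,0,0,0,0,0,0,0,0,0,0,0,0,0,0,0,0,0,0,0,0,0,0,0,0,0,0,0,0,0],
  "grip": -0.2
}}

```text
time: 28.75
tcp_pos: [476.3, -76.7, 86.9]
ee_rot: [-90.0, -0.0, 31.0]
contact_force: [0.5, 0.5, 0.1]
width: 51.5
```

Emit:
{"fn": "servo_tool", "kwargs": {
  "targets": [0,0,0.015,0,0,0,0,0,0.015,0,0,0,0,0,0.015,0,0,0,0,0,0.015,0,0,0,0,0,0.015,0,0,0,0,0,0.015,0,0,0,0,0,0.015,0,0,0,0,0,0.015,0,0,0,0,0,0,0,0,0,0,0,0,0,0,0]
}}

```text
time: 29.75
tcp_pos: [476.2, -77.0, 207.0]
ee_rot: [-90.0, -0.0, 31.0]
contact_force: [0.4, 0.5, -0.5]
width: 51.1
```

```bash
python3 - <<'E'
from h import *
m,T=pose('wrist');im=snapshot('wrist');cv2.imwrite('pics/w10.png',im)
cv2.imwrite('pics/t10.png',snapshot('top'))
h=cv2.cvtColor(im,cv2.COLOR_BGR2HSV)
for v in (60,110,140,180):
    red=(((h[...,0]<6)|(h[...,0]>174))&(h[...,1]>150)&(h[...,2]>v)).astype(np.uint8)
    n,l,s,c=cv2.connectedComponentsWithStats(red)
    for i in range(1,n):
        if s[i,4]>30: 
            p=onplane(m,T,[c[i]],109)[0];print(v,s[i],c[i],p,np.hypot(p[0]-516,p[1]+143.2))
E
python3 st.py
```

```text
60 [247 175  13  20 221] [253.12669683 185.22171946] [472.67263998 -72.75810374 109.        ] 82.70018666611723
110 [248 184  11  11 115] [253.08695652 189.        ] [474.46117398 -75.80691248 109.        ] 79.16629530727273
{'time': 29.85, 'tcp_pos': [475.654, -76.839, 206.164], 'ee_rot': [-89.942, 0.056, 30.996], 'contact_force': [0.448, -0.532, 0.271], 'moment': [0.067, 0.006, 0.021], 'width': 51.464, 'qpos': [57.134, 12.996, -59.902, 110.894, 12.569, 63.146, 23.111]}
```

View pics/w10.png

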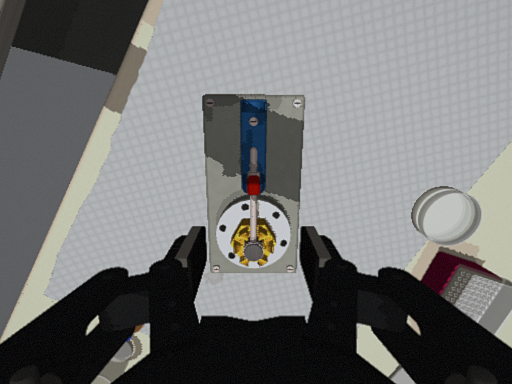

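View pics/t10.png

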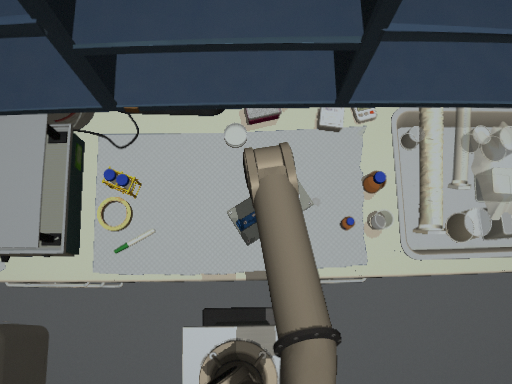

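```bash
python3 -c "
from workcell import ctrl
print(ctrl.sign_off())"
```

```text
the job is handed in; nothing more can be done
None
```

I tightened the nut about 163° anticlockwise until it clamped the disc. I stopped with a slot facing the pin, both at about 121°, then slid the pin home and handed in at about 30 s.

- **Pin:** it passed the tooth zone with about 1 N of resistance. It then met a hard stop after about 55 mm of measured travel, 3 mm under the nominal 58. I pushed to about 12 N at that stop and released. The last wrist picture shows the pin through the slot, with the handle about 79 mm from the stud axis (78 is nominal for fully home).
- **Bystanders:** the bottle, beaker and rack sit at the same pixels in the last top view as at the start. The gripper was clear of everything.
- **Torque readings that disagreed:**
    - At the first grip the fingertips seem to have been dragged down onto the disc, giving a false 0.73 N m. I regripped 5 mm higher.
    - A second grip read as high as 0.81 N m with a side load on it, so I regripped again.
    - The last grip read 0.45 N m while turning and 0.67 N m at the stop. That is above the 0.2–0.3 N m feel and inside the 0.6–1 N m overtight range.
- **Clamp force:** I could not measure it directly. The turn count puts it at no more than about 120 N, under the 150 N limit, even if the nut met the disc as early as the given gap allows. I did not turn the nut on to another slot.

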